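Load and set the end-plate bonding jig

ROBOT

A 7-joint arm with a two-finger parallel gripper is mounted at the origin on the work surface. World frame = base frame: x ahead of the robot, y to its left, z up, the work surface at z = 0. Lengths are in m, angles in rad, forces in N, time in s.
With the tool pointing down it reaches from about 0.35 to 0.9 m from the base axis. Payload 7.2 kg.
Tool frame: the origin (TCP) lies at the very end of the fingers, on their centre line; the grasp point (between the pads) lies 19 mm behind it; z points along the fingers, y is the line along which they close (so a half turn about z gives the same grasp; the last joint's range is limited). The gripper opens to 88 mm and grips with 3 to 60 N. Pads are 20 mm wide; open, the fingers measure 115 mm over their backs; the gripper's body (75 mm by 178 mm) begins 61 mm behind the grasp point.
Start: joints at [-1.319, 0.411, -0.013, 1.596, 0.006, 1.134, -0.082], TCP at [0.196, 0.593, 0.223] pointing down, gripper open.
Joint ranges: [-2.95, 2.95], [-0.29, 1.99], [-1.47, 1.44], [0.14, 2.54], [-1.03, 4.17], [0.13, 1.85], [-2.86, 2.86]. Speed limits (rad/s): [2.39, 2.39, 3.01, 3.01, 3.14, 3.14, 3.14].

INTERFACE

Orientations are given as a unit quaternion [w, x, y, z].
In Python, from station import ctrl gives the robot as it stands.
- The arm moves only by the shell command python3 -m handwheel 'ROWS' [OPENING]. ROWS is text: rows parted by semicolons, each of 4 numbers parted by spaces: the shift along the tool's x, y, z in m, then the turn about the tool's z in rad. A call has 1 to 20 rows; each row shifts and turns the commanded pose from where the row before left it, along the tool's axes as they then stand; what a row does not reach is not made up. A row lasts 1/12 s, in which the tool goes at most 41.7 mm and 7.16 degrees, less where a joint would pass 70% of its speed; a pose out of reach is approached as far as the arm can. A call is refused whole if a number of a shift passes 0.0417 or a number of a turn 0.125, either way. A call with a gripper value outside its range is refused whole. OPENING is the closure, from -1 (fully open) to 1 (shut), set as the call begins (- or left out, the last holds). The fingers move at their own pace and stop on an object; the grip force is fixed at half the most. Time passes only in rows, so rows that do not move let the fingers close. It gives the time, the measured TCP pose, the force, the opening and the grip force at its end, in the units of the state.
- ctrl.read_state(): the state, without advancing time (a new reading comes with each control period).
- ctrl.get_image(name): name is "side" or "top" or "wrist"; returns a dict with "frame" (400x640x3 uint8, red, green, blue), "fx", "fy", "cx", "cy" (pixels), "R" (3x3) and "t" (3): a world point X has camera coordinates R X + t; the wrist camera has in their place "mount" (4x4, takes a point from camera to tool coordinates, whose origin is the TCP and whose axes are the flange's). Camera axes: x right, y down, z forward; pixel columns grow to the right and rows downward; lengths in m; the calibration is good to about 2 mm. A picture is of the moment at which its call begins: read the wrist's pose just before it. There is no depth.
- ctrl.close_job(): hands the job in; it is judged then, once.
The state is a dict: "time": time; "q": joint angles; "qd": joint speeds; "effort": joint torques, N m; "eef_pos": TCP position; "tool_rot": TCP orientation; "wrist_force": force on the tool from outside, world axes, zero at the start; "wrist_torque": the same for the moment, N m; "opening": finger opening in m; "grip_force": force on a finger pad.
Only numpy, scipy, OpenCV 4.12 (cv2) and the standard library are available. Lean on these libraries where they do the work, as an engineer would, in place of code of your own. Each camera call takes 0.05 s, during which the arm holds its last target. There are 200 camera calls.

TASK

Load the bonding jig with every brass end plate lying on the cork mat (any nest will do): lower each one over the two pins of a nest until it rests flush. When all are down, slide the smoked lock hood clear of the regulator knob, turn the knob until its pointer is on the brass set mark, and slide the lock fully home over it again; also slide the dimmer's fader, at any time, until its pointer is level with the brass mark beside its track. Leave the two brass marks, the chrome wheel, the socket tube and the glass sphere on its ring where they are.

Things in the scene. Friction and masses are not known exactly. Their poses are not given: they have to be found in the camera images.
- plate_a: one of up to four identical brass end plates (the number delivered varies): flat plate 80 x 46 x 8 mm with a square eyepiece stub 24 x 24 mm standing on its middle, stub top 34 mm above the underside. Origin: centre of the underside; x along the 80 mm side, z up out of the stub; stub sides parallel to x and y. Two through holes 10 mm wide at x = -28 and +28 mm. 160 g; best held by the stub
- plate_b: one of up to four identical brass end plates (the number delivered varies): flat plate 80 x 46 x 8 mm with a square eyepiece stub 24 x 24 mm standing on its middle, stub top 34 mm above the underside. Origin: centre of the underside; x along the 80 mm side, z up out of the stub; stub sides parallel to x and y. Two through holes 10 mm wide at x = -28 and +28 mm. 160 g; best held by the stub
- plate_c: one of up to four identical brass end plates (the number delivered varies): flat plate 80 x 46 x 8 mm with a square eyepiece stub 24 x 24 mm standing on its middle, stub top 34 mm above the underside. Origin: centre of the underside; x along the 80 mm side, z up out of the stub; stub sides parallel to x and y. Two through holes 10 mm wide at x = -28 and +28 mm. 160 g; best held by the stub
- plate_d: one of up to four identical brass end plates (the number delivered varies): flat plate 80 x 46 x 8 mm with a square eyepiece stub 24 x 24 mm standing on its middle, stub top 34 mm above the underside. Origin: centre of the underside; x along the 80 mm side, z up out of the stub; stub sides parallel to x and y. Two through holes 10 mm wide at x = -28 and +28 mm. 160 g; best held by the stub
- nest_0 (a point): centre of one of the four identical nests of the fixed aluminium bonding jig (200 x 160 x 15 mm), on the jig's top face 15 mm above the bench; its x runs through the nest's two locating pins, which stand at x = -28 and +28 mm, 7 mm thick, 14 mm high, with tapered tips. A seated plate has its origin here and its x along this x (either way round). Nests are 94 mm apart along x and 74 mm along y
- nest_1 (a point): centre of one of the four identical nests of the fixed aluminium bonding jig (200 x 160 x 15 mm), on the jig's top face 15 mm above the bench; its x runs through the nest's two locating pins, which stand at x = -28 and +28 mm, 7 mm thick, 14 mm high, with tapered tips. A seated plate has its origin here and its x along this x (either way round). Nests are 94 mm apart along x and 74 mm along y
- nest_2 (a point): centre of one of the four identical nests of the fixed aluminium bonding jig (200 x 160 x 15 mm), on the jig's top face 15 mm above the bench; its x runs through the nest's two locating pins, which stand at x = -28 and +28 mm, 7 mm thick, 14 mm high, with tapered tips. A seated plate has its origin here and its x along this x (either way round). Nests are 94 mm apart along x and 74 mm along y
- nest_3 (a point): centre of one of the four identical nests of the fixed aluminium bonding jig (200 x 160 x 15 mm), on the jig's top face 15 mm above the bench; its x runs through the nest's two locating pins, which stand at x = -28 and +28 mm, 7 mm thick, 14 mm high, with tapered tips. A seated plate has its origin here and its x along this x (either way round). Nests are 94 mm apart along x and 74 mm along y
- knob_grip (a point): on the axis of the black regulator knob, 26 mm above its foot, 5 mm below the top of its grip bar. The bar is 44 mm long, 14 mm wide and 24 mm high, on a 46 mm round flange (flange top 19 mm below this point); this point's x runs along the bar towards the pointer. The knob stands on the fixed grey regulator body (top face 26 mm below this point), under the lock hood at the start
- knob (a joint): knob angle in rad, 0 to 3.0, growing clockwise seen from above; stays where it is left
- knob_tip (a point): end of the knob's steel pointer, 34 mm from the knob's axis
- pressure_mark_tip (a point): the brass set mark on the white dial round the knob, taken at 34 mm from the axis: the knob is on the mark when its pointer end is at this point
- pressure_mark (a joint): angle of the brass set mark, on the same scale as joint knob; it is fixed for the run
- lock_post (a point): top centre of the steel post by which the lock is moved: 20 mm (x) by 16 mm (y) and 34 mm high. The lock is a smoked acrylic hood, 100 mm (x) by 84 mm (y), top 69 mm above the bench, that slides along its y on rails on the regulator; the post stands 92 mm in +y from the hood's centre, 50 mm behind the hood's rear edge, its top 63 mm above the bench; this point's +y is the opening direction
- lock (a joint): slide of the lock in m: 0 = fully home, hood centred over the knob; 0.115 = fully open, knob free
- fader_top (a point): top centre of the black fader grip of the cure-lamp dimmer, 16 mm along the track (x), 26 mm across (y), 24 mm high, top 51 mm above the bench; this point's x is the direction in which the joint grows. The white fixed housing is 200 x 80 mm, 22 mm high
- fader (a joint): fader position in m, 0 to 0.12; stays where it is left
- fader_tip (a point): end of the fader's small white pointer, 21 mm in +y from the grip's middle
- lamp_mark_tip (a point): the brass mark beside the fader track, taken on the line along which the fader's pointer end moves: the fader is on the mark when its pointer end is at this point
- lamp_mark (a joint): position of the brass lamp mark in m, on the same scale as joint fader; fixed for the run
- end_wheel: bystander: chrome end wheel, 72 mm across, 16 mm high, origin under its middle
- spacer_ring: bystander: smoked acrylic ring, 60 mm across, 12 mm high, carrying the glass sphere
- glass_sphere_center (a point): bystander: centre of the violet glass sphere, 56 mm across, resting on the spacer ring
- socket_tube: bystander: upright brass socket tube, 48 mm across, 55 mm high, origin under its middle

How it is judged:
On the way, in this order (a step that is already met when the one before it is completed fails the run):
1. every delivered plate is flush on the pins of a nest ((distance between plate_a and nest_0 below 0.0045 m or distance between plate_a and nest_1 below 0.0045 m or distance between plate_a and nest_2 below 0.0045 m or distance between plate_a and nest_3 below 0.0045 m) and angle between each of plate_a, plate_b, plate_c, plate_d's own z axis and vertical below 0.06 rad and angle between the x axis of each of plate_a, plate_b, plate_c, plate_d and the x axis of nest_0, either way round below 0.12 rad and linear speed of each of plate_a, plate_b, plate_c, plate_d below 0.02 m/s and (distance between plate_b and nest_0 below 0.0045 m or distance between plate_b and nest_1 below 0.0045 m or distance between plate_b and nest_2 below 0.0045 m or distance between plate_b and nest_3 below 0.0045 m) and (distance between plate_c and nest_0 below 0.0045 m or distance between plate_c and nest_1 below 0.0045 m or distance between plate_c and nest_2 below 0.0045 m or distance between plate_c and nest_3 below 0.0045 m) and (distance between plate_d and nest_0 below 0.0045 m or distance between plate_d and nest_1 below 0.0045 m or distance between plate_d and nest_2 below 0.0045 m or distance between plate_d and nest_3 below 0.0045 m)), for 0.2 s.
2. with the lock slid open, the knob's pointer is on the set mark (horizontal distance between knob_tip and pressure_mark_tip below 0.005 m and value of joint lock above 0.06 m), for 0.2 s.
3. the lock is fully home over the knob, which is still on the mark (horizontal distance between knob_tip and pressure_mark_tip below 0.005 m and value of joint lock below 0.007 m), for 0.2 s.
At the end, for the whole second after the job is handed in: every plate is flush and still on a nest (origin within 4.5 mm of its point, level within 0.06 rad, in line within 0.12 rad); knob pointer within 5 mm of the set mark; lock within 7 mm of fully home; fader pointer within 5 mm of its mark (all of step 1 and all of step 3 and horizontal distance between fader_tip and lamp_mark_tip below 0.005 m and velocity of joint lock below 0.01 m/s); the robot touches nothing.
It fails at once if the end wheel is moved more than 25 mm (distance of end_wheel from where it was at the start of the episode above 0.025 m).
It fails at once if the spacer ring is moved more than 25 mm (distance of spacer_ring from where it was at the start of the episode above 0.025 m).
It fails at once if the glass sphere is moved more than 25 mm (distance of glass_sphere_center from where it was at the start of the episode above 0.025 m).
It fails at once if the socket tube is moved more than 25 mm (distance of socket_tube from where it was at the start of the episode above 0.025 m).
It fails at once if a brass mark is shifted more than 5 mm (distance of any of pressure_mark_tip, lamp_mark_tip from where it was at the start of the episode above 0.005 m).
Of plate_a, plate_b, plate_c, plate_d only 2 to 4 are there at a start; the rules pass over those that are not, and their reading is None.
At some moment in a run one of plate_a, plate_b, plate_c, plate_d may be knocked a few centimetres aside while the robot is not near it.
Once in a run the grip may slacken for a moment while it holds something.
It also fails if it takes over 210 s, if anything falls off the work surface, if the arm or the gripper's body presses on something with over 40 N, if the wrist force passes 120 N, or if a joint passes its speed limit or range.

## Working session

There is one attempt and no reset: what is moved stays moved. The work goes in short steps, Python scripts to look and compute and a shell command to move; the robot and the scene stay as the last step left them, time stands still between calls to the robot, and variables do not carry over. Pictures are saved under pics/ and viewed, at most 14 in all, crops included, and the job is handed in when it is done.

```bash
ls; mkdir -p pics; cat > h.py <<'E'
import numpy as np, cv2
from station import ctrl
from scipy.spatial.transform import Rotation as Rn
def snap(n,fn=None):
    s=ctrl.read_state(); im=ctrl.get_image(n)
    if fn: cv2.imwrite('pics/'+fn,im['frame'][:,:,::-1])
    if 'mount' in im:
        w,x,y,z=s['tool_rot']; T=np.eye(4); T[:3,:3]=Rn.from_quat([x,y,z,w]).as_matrix(); T[:3,3]=s['eef_pos']
        C=np.linalg.inv(T@np.array(im['mount'])); im['R'],im['t']=C[:3,:3],C[:3,3]
    return im
def P(im):
    return np.array([[im['fx'],0,im['cx']],[0,im['fy'],im['cy']],[0,0,1]])@np.c_[np.array(im['R']),np.array(im['t'])]
def onz(Pm,u,v,z):  # pixel -> world at height z
    A=np.array([Pm[0]-u*Pm[2],Pm[1]-v*Pm[2]])
    return np.linalg.solve(A[:,:2],-A[:,3]-A[:,2]*z)
def tri(obs):  # [(P,u,v)..]
    A=np.vstack([[p[0]-u*p[2],p[1]-v*p[2]] for p,u,v in obs])
    return np.linalg.lstsq(A[:,:3],-A[:,3],rcond=None)[0]
def save(n,im): np.save(n,P(im))
E
python3 - <<'E'
from h import *
for n in('top','side','wrist'):
    im=snap(n,n+'0.png'); save(n+'0',im)
    print(n,np.round(np.array(im['R']),3).tolist(),np.round(im['t'],3),im['fx'],im['cx'],im['cy'])
s=ctrl.read_state();print(s)
E
```

```text
pics
top [[-0.02, -1.0, 0.0], [-0.981, 0.02, -0.194], [0.194, -0.004, -0.981]] [-0.054  0.59   1.061] 447.66418482556327 326.2562079550259 195.2291425426711
side [[0.809, -0.588, -0.007], [-0.369, -0.498, -0.785], [0.458, 0.637, -0.62]] [-0.498  0.218  0.974] 366.6104397529706 323.3922143974656 200.5622959226421
wrist [[0.314, 0.949, -0.002], [0.908, -0.3, 0.292], [0.277, -0.093, -0.956]] [-0.624 -0.035  0.392] 312.46843992840235 316.0695294321921 198.2058885891296
{'time': 0.15, 'q': array([-1.31921083,  0.41170507, -0.01270872,  1.59683305,  0.005611  ,
        1.13429941, -0.08218002]), 'qd': array([ 0.0004688 , -0.00225253,  0.00045727, -0.002852  , -0.00052532,
        0.00066488,  0.00066614]), 'effort': array([ 1.97043002e-03, -5.88331139e+01,  6.42494615e-01, -2.91283107e+01,
       -5.37703000e-02,  1.58552011e-02,  1.48466384e-04]), 'eef_pos': array([0.19639357, 0.59294014, 0.22201687]), 'tool_rot': array([-4.86873735e-05,  1.59189997e-01,  9.87247780e-01, -6.02641030e-04]), 'wrist_force': array([ 0.17695514, -0.29744456,  0.19751924]), 'wrist_torque': array([-0.01374599, -0.04426934, -0.02567971]), 'grip_force': 0.0, 'opening': 0.08791012073898839}
```

View pics/top0.png

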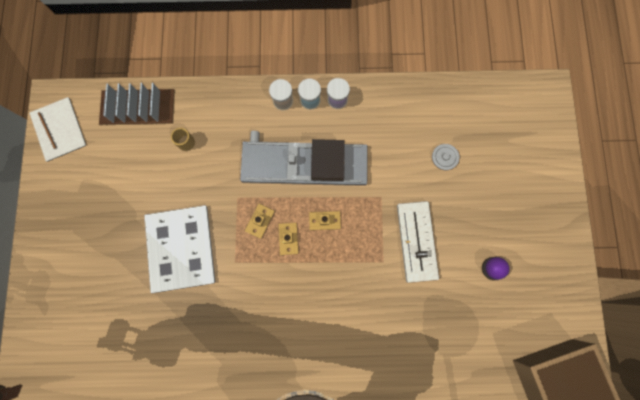

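View pics/side0.png

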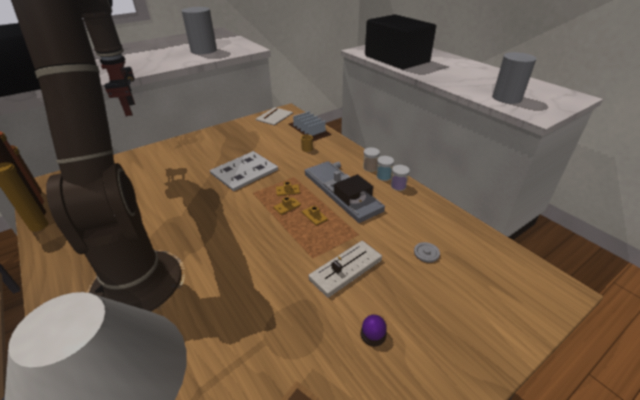

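The top view shows three plates on the mat (~260,220; 288,239; 324,220), the jig at (180,249), the regulator at (304,163) with the hood at (328,160) and post at (292,160), and the dimmer at (418,242) with its fader at (421,254). Next I get rough positions.

```bash
python3 - <<'E'
from h import *
p=np.load('top0.npy')
for n,u,v,z in [('pa',259,218,.034),('pb',288,237,.034),('pc',324,219,.034),('jig',180,249,.015),('fader',421,254,.051),('post',292,160,.063),('hood',328,160,.069),('tube',180,133,.055),('wheel',446,157,.016),('sphere',496,268,.04)]:
    print(n,onz(p,u,v,z).round(3))
im=snap('wrist');print(np.array(im['mount']).round(3),P(im))
s=ctrl.read_state();w,x,y,z=s['tool_rot'];print(Rn.from_quat([x,y,z,w]).as_matrix().round(3))
E
```

```text
pa [0.539 0.105]
pb [0.489 0.032]
pc [ 0.533 -0.059]
jig [0.466 0.307]
fader [ 0.439 -0.295]
post [0.68  0.019]
hood [ 0.677 -0.072]
tube [0.761 0.307]
wheel [ 0.694 -0.384]
sphere [ 0.402 -0.48 ]
[[ 0.    -0.957 -0.292  0.081]
 [ 1.     0.    -0.    -0.   ]
 [ 0.    -0.292  0.957 -0.162]
 [ 0.     0.     0.     1.   ]] [[ 1.85611072e+02  2.67243987e+02 -3.02763365e+02 -7.11822512e+01]
 [ 3.38593795e+02 -1.12223932e+02 -9.83978222e+01  6.66247461e+01]
 [ 2.76594883e-01 -9.30058440e-02 -9.56475396e-01  3.91647080e-01]]
[[-0.949  0.314 -0.   ]
 [ 0.314  0.949 -0.001]
 [-0.    -0.001 -1.   ]]
```

```bash
python3 -m handwheel '0 0 0 -0.107;0 0 0 -0.107;0 0 0 -0.106;0 0 0 0'; python3 -c "
from station import ctrl;print(ctrl.read_state()['q'].round(3))"
```

```text
time: 0.53
eef_pos: [0.1965, 0.5932, 0.2224]
tool_rot: [-0.0, -0.002, 1.0, -0.0]
wrist_force: [-0.1, -0.4, -0.1]
opening: 0.0879
grip_force: 0.0
[-1.271  0.414 -0.078  1.593  0.035  1.137  0.218]
```

```bash
python3 -m handwheel '-.0239 -.0288 0 0;-.0239 -.0288 0 0;-.0239 -.0288 0 0;-.0239 -.0288 0 0;-.0239 -.0288 0 0;-.0239 -.0288 0 0;-.0239 -.0288 0 0;-.0239 -.0288 0 0;-.0239 -.0288 0 0;-.0239 -.0288 0 0;-.0239 -.0288 0 0;-.0239 -.0288 0 0;-.0239 -.0288 0 0;-.0239 -.0288 0 0;0 0 0 0;0 0 0 0'; python3 - <<'E'
from h import *
im=snap('wrist','w1.png');save('w1',im)
E
```

```text
time: 1.87
eef_pos: [0.5323, 0.1878, 0.2225]
tool_rot: [0.0, 0.004, 1.0, -0.0]
wrist_force: [-0.0, 0.8, -0.2]
opening: 0.0877
grip_force: 0.0
```

View pics/w1.png

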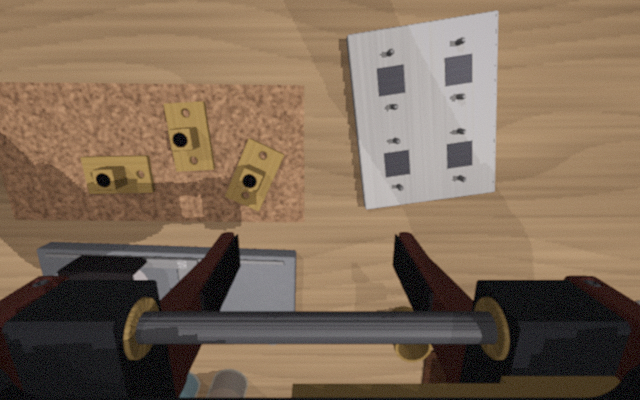

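w1 shows the jig (corner 350,36 to 495,190; pins e.g. 390,52 / 391,106 and 459,131 / 459,178), plates at (180,138), (104,180) and (249,180). I take a second wrist view for triangulation and crop both.

```bash
python3 -m handwheel '.02 -.04 .015 0;.02 -.04 .015 0;.02 -.04 .015 0;0 0 0 0;0 0 0 0'; python3 - <<'E'
from h import *
im=snap('wrist','w2.png');save('w2',im)
a=cv2.imread('pics/w1.png')[0:225,70:510];b=im['frame'][:,:,::-1]
cv2.imwrite('pics/w1c.png',cv2.resize(a,(792,405),interpolation=cv2.INTER_CUBIC))
cv2.imwrite('pics/w2c.png',cv2.resize(b[0:280],(800,350),interpolation=cv2.INTER_CUBIC))
E
```

```text
time: 2.33
eef_pos: [0.4764, 0.0839, 0.1826]
tool_rot: [-0.001, 0.001, 1.0, 0.0]
wrist_force: [0.1, 0.4, 0.2]
opening: 0.088
grip_force: 0.0
```

View pics/w1c.png

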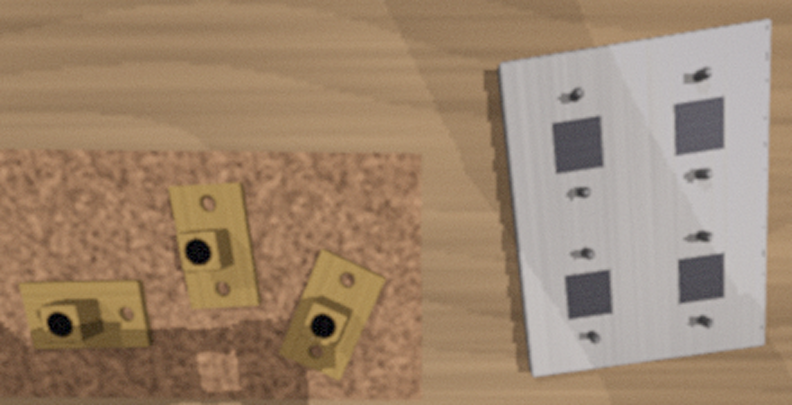

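View pics/w2c.png

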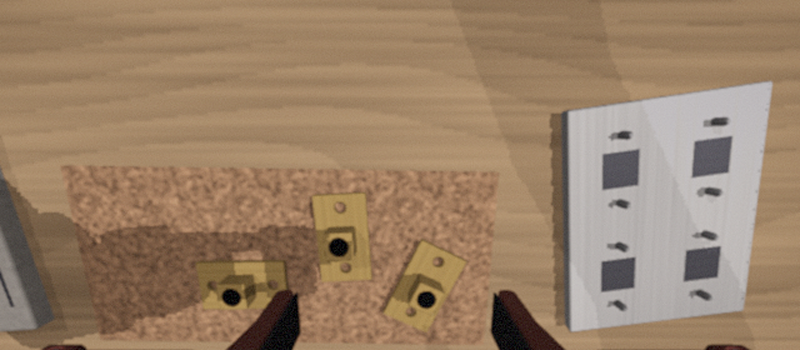

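Crops (w1c at 1.8x, offset 70; w2c at 1.25x) give stub tops, holes and nest squares. Triangulating these.

```bash
python3 - <<'E'
from h import *
p1=np.load('w1.npy');p2=np.load('w2.npy')
c1=lambda q:(q[0]/1.8+70,q[1]/1.8); c2=lambda q:(q[0]/1.25,q[1]/1.25)
D={'A':((197,251),(338,247)),'B':((60,324),(231,297)),'C':((322,326),(426,299)),
'Ah1':((208,203),(340,208)),'Ah2':((222,288),(346,268)),'Bh':((127,313),(272,286)),'Ch1':((347,280),(438,262)),'Ch2':((317,351),(411,312)),
'n0':((578,144),(620,169)),'n1':((699,126),(712,156)),'n2':((588,294),(618,274)),'n3':((701,278),(701,264)),
'k0':((500,66),(567,111)),'k1':((770,20),(771,83)),'k2':((765,345),(742,312)),'k3':((534,377),(570,331))}
for k,(a,b) in D.items():
    a=c1(a);b=c2(b);z={'n':.015,'k':.015}.get(k[0],.008 if 'h' in k else .034)
    print(k,tri([(p1,*a),(p2,*b)]).round(4),onz(p1,*a,z).round(4),onz(p2,*b,z).round(4))
E
```

```text
A [0.4891 0.0365 0.0347] [0.489  0.0363] [0.4894 0.0363]
B [ 0.5349 -0.0588  0.0325] [ 0.5346 -0.0578] [ 0.5343 -0.0582]
C [0.5368 0.1102 0.0342] [0.5371 0.11  ] [0.5365 0.1104]
Ah1 [0.4615 0.0357 0.0072] [0.4613 0.0362] [0.4616 0.0357]
Ah2 [0.5165 0.0391 0.0098] [0.5166 0.0385] [0.5173 0.0387]
Bh [ 0.5347 -0.0306  0.006 ] [ 0.5333 -0.0286] [ 0.5349 -0.0306]
Ch1 [0.5121 0.1229 0.0067] [0.5119 0.1232] [0.5116 0.1228]
Ch2 [0.562  0.0989 0.0067] [0.5614 0.0994] [0.5617 0.0987]
n0 [0.4279 0.2717 0.0135] [0.4278 0.2714] [0.4279 0.2708]
n1 [0.4178 0.3447 0.0151] [0.4181 0.3446] [0.4175 0.3448]
n2 [0.5209 0.2837 0.0159] [0.5213 0.2839] [0.521  0.2844]
n3 [0.5116 0.3578 0.014 ] [0.5112 0.3575] [0.5116 0.357 ]
k0 [0.3825 0.2233 0.0091] [0.3841 0.2225] [0.3822 0.221 ]
k1 [0.3613 0.3791 0.0138] [0.3612 0.3786] [0.3619 0.378 ]
k2 [0.5588 0.4076 0.0132] [0.5574 0.4069] [0.5589 0.4056]
k3 [0.5812 0.2512 0.0096] [0.5793 0.2503] [0.5783 0.2485]
```

```bash
python3 -m handwheel '-.0042 -.0157 .0275 -.017;-.0042 -.0157 .0275 -.017;-.0042 -.0158 .0275 -.016;0 0 0 0;0 0 0.02 0;0 0 0.02 0;0 0 0 0' -0.1; python3 - <<'E'
from h import *
im=snap('wrist','w3.png');save('w3',im); p=P(im)
for n,X in [('stub',(.4891,.0366,.034)),('TCP',(*ctrl.read_state()['eef_pos'],))]:
    h=p@np.r_[X,1];print(n,(h[:2]/h[2]).round(1))
E
```

```text
time: 2.97
eef_pos: [0.4906, 0.0396, 0.0587]
tool_rot: [-0.002, -0.026, 1.0, 0.0]
wrist_force: [-0.9, -0.3, -0.9]
opening: 0.0488
grip_force: 0.0
stub [311.7 231.2]
TCP [315.8 252.9]
```

View pics/w3.png

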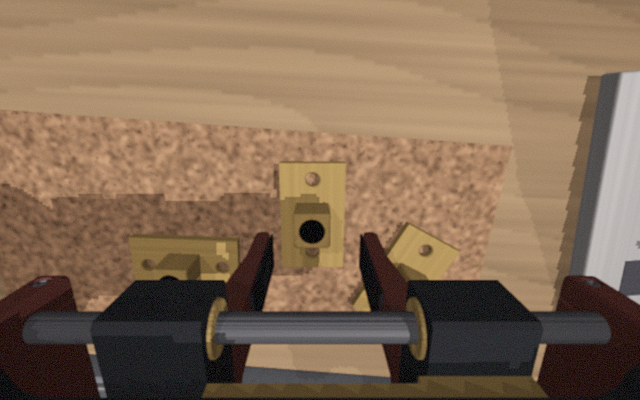

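w3 shows stub A's hole at (312,231), exactly as predicted, with the plate aligned to the fingers. I correct by 1.5/3 mm, lower and close.

```bash
python3 -m handwheel '.0015 -.003 .015 0;0 0 .015 0;0 0 .01 0;0 0 .007 0;0 0 0 0;0 0 0 0' ; python3 -m handwheel '0 0 0 0;0 0 0 0;0 0 0 0;0 0 0 0;0 0 0 0;0 0 0 0' 1
```

```text
time: 3.52
eef_pos: [0.4906, 0.0346, 0.0139]
tool_rot: [0.0, -0.025, 1.0, 0.0]
wrist_force: [0.7, -0.2, 0.2]
opening: 0.0478
grip_force: 0.0
time: 4.02
eef_pos: [0.4906, 0.0345, 0.0139]
tool_rot: [0.0, -0.025, 1.0, 0.0]
wrist_force: [-0.6, 2.3, 7.1]
opening: 0.024
grip_force: 30.0
```

```bash
cat >> h.py <<'E'
def rel(x,y,z,yaw):
    """shift in tool axes + turn from the measured pose to TCP (x,y,z), tool -x at world angle yaw"""
    s=ctrl.read_state(); w,a,b,c=s['tool_rot']; R=Rn.from_quat([a,b,c,w]).as_matrix()
    cur=np.arctan2(-R[1,0],-R[0,0]); d=(yaw-cur+np.pi/2)%np.pi-np.pi/2
    print('tool',(R.T@(np.array([x,y,z])-s['eef_pos'])).round(4),'turn',round(-d,4),'yaw',cur.round(4))
E
python3 -m handwheel '0 0 -.03 -.029;0 0 -.03 -.029;0 0 -.02 -.029;0 0 0 0;0 0 0 0'; python3 -c "
from h import *
rel(.4179+.0015,.3446,.09,.1365)"
```

```text
time: 4.43
eef_pos: [0.4907, 0.0341, 0.094]
tool_rot: [0.001, -0.068, 0.998, 0.0]
wrist_force: [-0.0, 0.7, -1.2]
opening: 0.0239
grip_force: 30.0
tool [0.0284 0.3173 0.004 ] turn 0.0001 yaw 0.1366
```

```bash
python3 -m handwheel '.0032 .035 0 0;.0032 .035 0 0;.0032 .035 0 0;.0032 .035 0 0;.0032 .035 0 0;.0032 .035 0 0;.0032 .035 0 0;.003 .035 0 0;.003 .037 0 0;0 0 0 0;0 0 .015 0;0 0 .015 0;0 0 .01 0;0 0 0 0;0 0 0 0'; python3 -c "
from h import *
im=snap('wrist','w4.png');save('w4',im)
rel(.4179+.0015,.3446,.09,.1365)"
```

```text
time: 5.68
eef_pos: [0.4182, 0.3433, 0.0521]
tool_rot: [-0.001, -0.068, 0.998, -0.001]
wrist_force: [-0.1, 0.0, -0.7]
opening: 0.0241
grip_force: 30.0
tool [-0.0007  0.0007 -0.037 ] turn -0.0 yaw 0.1365
```

View pics/w4.png

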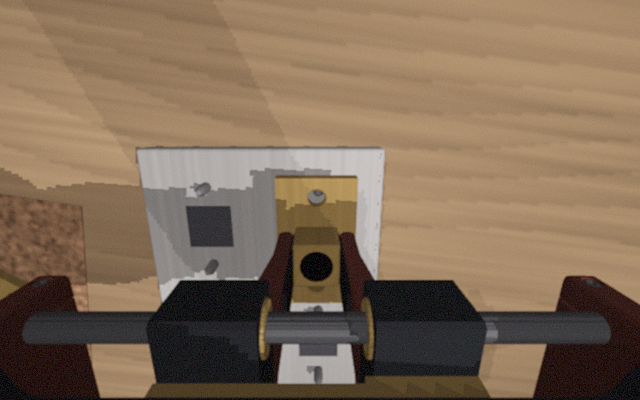

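w4 shows the plate well held, jig pin centred in the front hole at (316,197). Lowering.

```bash
python3 -m handwheel '-.0007 .0007 .006 0;0 0 .005 0;0 0 .004 0;0 0 .003 0;0 0 .003 0;0 0 .002 0;0 0 .001 0;0 0 0 0;0 0 0 0'
```

```text
time: 6.48
eef_pos: [0.4194, 0.3451, 0.0294]
tool_rot: [0.0, -0.069, 0.998, 0.0]
wrist_force: [0.4, -0.7, -0.1]
opening: 0.0236
grip_force: 30.0
```

```bash
python3 -m handwheel '0 0 .0005 0;0 0 0 0;0 0 0 0;0 0 0 0' -0.1; python3 -m handwheel '0 0 -.02 0;0 0 -.03 0;0 0 -.03 0;0 0 0 0'; python3 -c "
from h import *
rel(.535,.10,.13,-.45)"
```

```text
time: 6.82
eef_pos: [0.4195, 0.3452, 0.0291]
tool_rot: [0.0, -0.069, 0.998, 0.0]
wrist_force: [-0.3, -0.5, -0.2]
opening: 0.0466
grip_force: 0.0
time: 7.15
eef_pos: [0.4219, 0.3471, 0.1142]
tool_rot: [0.003, -0.068, 0.998, 0.003]
wrist_force: [1.2, 0.0, -0.1]
opening: 0.0482
grip_force: 0.0
tool [-0.0785 -0.2601 -0.0166] turn 0.5868 yaw 0.1368
```

```bash
python3 -m handwheel '-.0098 -.0325 -.002 0;-.0098 -.0325 -.002 0;-.0098 -.0325 -.002 0;-.0098 -.0325 -.002 0;-.0098 -.0325 -.002 0;-.0098 -.0325 -.002 0;-.0098 -.0325 -.002 0;-.0098 -.0325 -.002 0;0 0 0 .117;0 0 0 .117;0 0 0 .117;0 0 0 .117;0 0 0 .119;0 0 0 0;0 0 0 0'; python3 - <<'E'
from h import *
im=snap('wrist','w5.png');save('w5',im); p=P(im)
for n,X in [('C',(.5369,.1104,.034)),('Ch1',(.5119,.1231,.008)),('B',(.5348,-.0586,.034)),('A',(.4179,.3446,.049))]:
    h=p@np.r_[X,1];print(n,(h[:2]/h[2]).round(1))
rel(.5369,.1104,.0135,-.45)
E
```

```text
time: 8.4
eef_pos: [0.5325, 0.0983, 0.1247]
tool_rot: [0.0, 0.221, 0.975, -0.0]
wrist_force: [-1.4, -0.3, -0.7]
opening: 0.0485
grip_force: 0.0
C [331.6 200.9]
Ch1 [331.5 162.5]
B [162.7 274.9]
A [ 601.4 -119.1]
tool [0.0012 0.0128 0.1113] turn 0.0047 yaw -0.4453
```

View pics/w5.png

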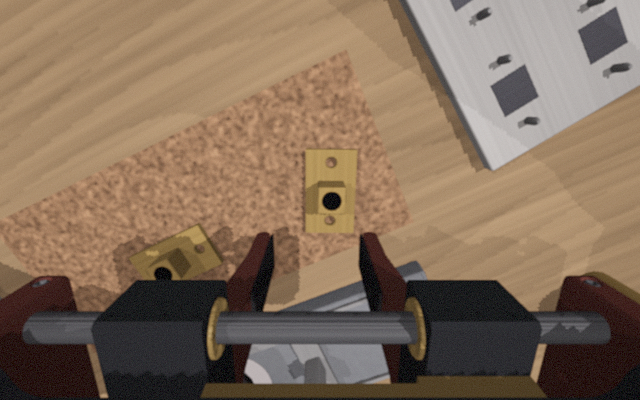

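w5 shows C's stub at (331,201) and B at (163,274), both where predicted, so neither has moved. Descending on C.

```bash
python3 -m handwheel '.0012 .0128 .025 0;0 0 .03 0;0 0 .025 0;0 0 .015 0;0 0 .01 0;0 0 .0055 0;0 0 0 0;0 0 0 0;0 0 0 0'; python3 -c "
from h import *
rel(.5369,.1104,.0135,-.45)"
```

```text
time: 9.2
eef_pos: [0.5379, 0.1104, 0.0154]
tool_rot: [0.001, 0.223, 0.975, 0.0]
wrist_force: [0.1, 0.8, 0.3]
opening: 0.0483
grip_force: 0.0
tool [ 0.0009 -0.0004  0.0019] turn 0.0006 yaw -0.4494
```

```bash
python3 -m handwheel '0 0 0 0;0 0 0 0;0 0 0 0;0 0 0 0;0 0 0 0' 1; python3 -m handwheel '0 0 -.03 0;0 0 -.03 0;0 0 -.02 0;0 0 0 -.117;0 0 0 -.117;0 0 0 -.117;0 0 0 -.117;0 0 0 -.117;0 0 0 0'; python3 -c "
from h import *
rel(.5111,.3575,.055,.1365)"
```

```text
time: 9.62
eef_pos: [0.5373, 0.1104, 0.0147]
tool_rot: [0.0, 0.223, 0.975, 0.0]
wrist_force: [-0.4, -0.3, 2.6]
opening: 0.0237
grip_force: 30.0
time: 10.37
eef_pos: [0.5368, 0.1101, 0.0942]
tool_rot: [-0.0, -0.07, 0.998, 0.0]
wrist_force: [0.0, -0.1, -1.1]
opening: 0.024
grip_force: 30.0
tool [-0.0092  0.2486  0.0392] turn 0.0038 yaw 0.1403
```

```bash
python3 -m handwheel '-.0014 .0355 0 0;-.0014 .0355 0 0;-.0014 .0355 0 0;-.0014 .0355 0 0;-.0014 .0355 0 0;-.0014 .0355 0 0;-.0012 .0355 0 .0038;0 0 0 0;0 0 .02 0;0 0 .019 0;0 0 0 0;0 0 0 0;0 0 0 0'; python3 - <<'E'
from h import *
rel(.5115,.3576,.0295,.1365)
im=snap('wrist','w6.png');save('w6',im)
E
```

```text
time: 11.45
eef_pos: [0.5135, 0.3577, 0.056]
tool_rot: [0.0, -0.065, 0.998, 0.0]
wrist_force: [0.2, 0.4, -1.3]
opening: 0.0243
grip_force: 30.0
tool [0.002  0.0002 0.0265] turn -0.007 yaw 0.1295
```

View pics/w6.png

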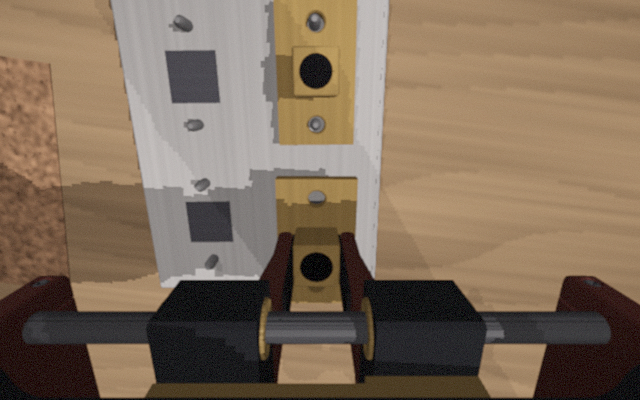

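w6 shows plate A seated with both pins centred (316,20 / 316,123), plate C held with the pin visible through its hole (316,197). Lowering C.

```bash
python3 -m handwheel '.002 .0002 .008 -.006;0 0 .005 0;0 0 .004 0;0 0 .003 0;0 0 .003 0;0 0 .002 0;0 0 .001 0;0 0 0 0;0 0 0 0;0 0 0 0'
```

```text
time: 12.33
eef_pos: [0.5111, 0.3576, 0.0298]
tool_rot: [-0.0, -0.069, 0.998, -0.0]
wrist_force: [-2.6, -2.0, 4.2]
opening: 0.0237
grip_force: 30.0
```

```bash
python3 -m handwheel '0 0 0 0;0 0 0 0;0 0 0 0;0 0 0 0' -0.1; python3 -m handwheel '0 0 -.02 0;0 0 -.03 0;0 0 -.03 0;0 0 0 0;0 0 0 0'; python3 -c "
from h import *
rel(.53,-.0586,.13,0.0)"
```

```text
time: 12.67
eef_pos: [0.5112, 0.3579, 0.0293]
tool_rot: [0.0, -0.069, 0.998, 0.0]
wrist_force: [0.2, 0.4, -0.3]
opening: 0.0467
grip_force: 0.0
time: 13.08
eef_pos: [0.5122, 0.3586, 0.1113]
tool_rot: [0.002, -0.069, 0.998, 0.001]
wrist_force: [0.2, -0.1, -0.1]
opening: 0.0481
grip_force: 0.0
tool [ 0.0394 -0.4156 -0.0198] turn 0.1374 yaw 0.1374
```

```bash
python3 -m handwheel '.0036 -.0378 -.0018 0;.0036 -.0378 -.0018 0;.0036 -.0378 -.0018 0;.0036 -.0378 -.0018 0;.0036 -.0378 -.0018 0;.0036 -.0378 -.0018 0;.0036 -.0378 -.0018 0;.0036 -.0378 -.0018 0;.0036 -.0378 -.0018 0;.0036 -.0378 -.0018 0;.0034 -.0376 -.0018 0;0 0 0 0'; python3 -m handwheel '0 0 0 -.12;0 0 0 -.12;0 0 0 -.12;0 0 0 -.12;0 0 0 -.12;0 0 0 -.12;0 0 0 -.12;0 0 0 -.12;0 0 0 -.12;0 0 0 -.12;0 0 0 -.12;0 0 0 -.114;0 0 0 0;0 0 0 0'; python3 - <<'E'
from h import *
print(ctrl.read_state()['q'].round(2))
im=snap('wrist','w7.png');save('w7',im); p=P(im)
for n,X in [('B',(.5348,-.0586,.034)),('Bh',(.5348,-.0306,.008))]:
    h=p@np.r_[X,1];print(n,(h[:2]/h[2]).round(1))
rel(.5348,-.0586,.0135,np.pi/2)
E
```

```text
time: 14.08
eef_pos: [0.528, -0.0682, 0.1286]
tool_rot: [-0.001, -0.064, 0.998, -0.002]
wrist_force: [-0.1, -0.6, -0.3]
opening: 0.0485
grip_force: 0.0
time: 15.25
eef_pos: [0.5262, -0.0604, 0.1252]
tool_rot: [-0.003, -0.679, 0.734, 0.004]
wrist_force: [-0.0, -0.6, 0.0]
opening: 0.0486
grip_force: 0.0
[ 0.43  0.42 -0.51  1.9   0.25  0.9   2.85]
B [304.6 204.7]
Bh [307.8 224. ]
tool [-0.0028 -0.0094  0.1117] turn -0.0776 yaw 1.4932
```

View pics/w7.png

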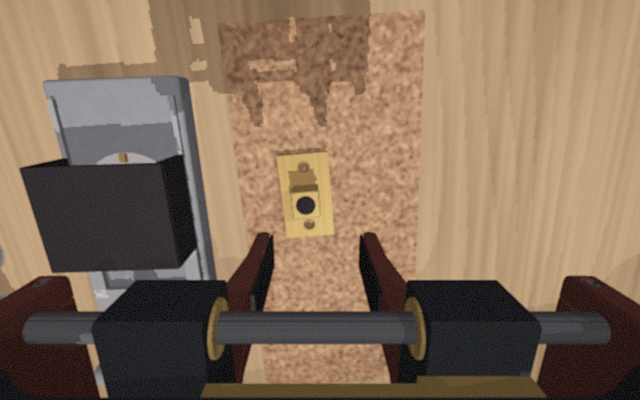

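w7 shows B unmoved (stub 305,205), but joint 7 is at its limit; I turn the other way round.

```bash
python3 -m handwheel '0 0 0 .12;0 0 0 .12;0 0 0 .12;0 0 0 .12;0 0 0 .12;0 0 0 .12;0 0 0 .12;0 0 0 .12;0 0 0 .12;0 0 0 .12;0 0 0 .12;0 0 0 .12;0 0 0 .12'; python3 -m handwheel '0 0 0 .12;0 0 0 .12;0 0 0 .12;0 0 0 .12;0 0 0 .12;0 0 0 .12;0 0 0 .12;0 0 0 .12;0 0 0 .12;0 0 0 .12;0 0 0 .12;0 0 0 .12;0 0 0 0;0 0 0 0'; python3 - <<'E'
from h import *
print(ctrl.read_state()['q'].round(2))
im=snap('wrist','w8.png');save('w8',im); p=P(im)
for n,X in [('B',(.5348,-.0586,.034)),('Bh',(.5348,-.0306,.008))]:
    h=p@np.r_[X,1];print(n,(h[:2]/h[2]).round(1))
rel(.5348,-.0586,.0135,-np.pi/2)
E
```

```text
time: 16.38
eef_pos: [0.5273, -0.0588, 0.1266]
tool_rot: [-0.004, 0.034, 0.999, -0.001]
wrist_force: [0.0, 1.7, 0.4]
opening: 0.0482
grip_force: 0.0
time: 17.55
eef_pos: [0.5275, -0.0585, 0.1269]
tool_rot: [-0.002, 0.681, 0.733, -0.003]
wrist_force: [-0.3, 0.9, -0.1]
opening: 0.0485
grip_force: 0.0
[-0.09  0.36  0.14  1.93 -0.06  0.86  0.15]
B [326.  201.4]
Bh [327.8 163.5]
tool [-0.0004  0.0082  0.1133] turn 0.074 yaw -1.4968
```

```bash
python3 - <<'E'
from h import *
g=cv2.imread('pics/w8.png',0); r=g[180:222,305:347]; m=(r<40); n,l,st,c=cv2.connectedComponentsWithStats(m.astype('uint8')); print([(st[i,4],c[i]+[305,180]) for i in range(1,n)])
E
python3 -m handwheel '0 0 0 .074;0 .0073 .02 0;0 0 .03 0;0 0 .025 0;0 0 .015 0;0 0 .012 0;0 0 .008 0;0 0 .0028 0;0 0 0 0;0 0 0 0;0 0 0 0'; python3 -c "
from h import *
rel(.5348,-.0586,.0135,-np.pi/2)"
```

```text
[(np.int32(221), array([325.2760181 , 200.92760181]))]
time: 18.52
eef_pos: [0.5342, -0.0594, 0.0146]
tool_rot: [-0.002, 0.708, 0.706, -0.003]
wrist_force: [-0.8, 0.4, -0.5]
opening: 0.0481
grip_force: 0.0
tool [0.0008 0.0006 0.001 ] turn -0.0039 yaw -1.5747
```

Black disc matches the prediction within 1 px. Gripping, lifting, turning to the nest angle.

```bash
python3 -m handwheel '.0008 .0006 0 0;0 0 0 0;0 0 0 0;0 0 0 0;0 0 0 0' 1;  python3 -m handwheel '0 0 -.03 0;0 0 -.03 0;0 0 -.03 0;0 0 0 -.122;0 0 0 -.122;0 0 0 -.122;0 0 0 -.122;0 0 0 -.122;0 0 0 -.122;0 0 0 -.122;0 0 0 -.122;0 0 0 -.122;0 0 0 -.122;0 0 0 -.122;0 0 0 -.122;0 0 0 -.122;0 0 0 -.12;0 0 0 0;0 0 0 0'; python3 -c "
from h import *
rel(.5211,.2841,.055,.1365)"
```

```text
time: 18.93
eef_pos: [0.5344, -0.0585, 0.014]
tool_rot: [-0.002, 0.709, 0.706, -0.003]
wrist_force: [0.2, 0.1, 2.4]
opening: 0.0237
grip_force: 29.9
time: 20.52
eef_pos: [0.5345, -0.0587, 0.1034]
tool_rot: [-0.004, -0.063, 0.998, -0.0]
wrist_force: [-0.3, -0.1, -1.0]
opening: 0.0236
grip_force: 29.9
tool [-0.0304  0.3418  0.0482] turn -0.0098 yaw 0.1267
```

```bash
python3 -m handwheel '0 0 0 -.01;-.0034 .038 0 0;-.0034 .038 0 0;-.0034 .038 0 0;-.0034 .038 0 0;-.0034 .038 0 0;-.0034 .038 0 0;-.0034 .038 0 0;-.0034 .038 0 0;-.0034 .038 0 0;0 0 0 0;0 0 .02 0;0 0 .02 0;0 0 0 0;0 0 0 0;0 0 0 0'; python3 - <<'E'
from h import *
rel(.5211,.2841,.029,.1365)
im=snap('wrist','w9.png');save('w9',im)
E
```

```text
time: 21.85
eef_pos: [0.5172, 0.2845, 0.0642]
tool_rot: [-0.004, -0.07, 0.998, -0.0]
wrist_force: [0.6, 0.2, -1.0]
opening: 0.0236
grip_force: 29.9
tool [-0.0041 -0.0009  0.0351] turn 0.0034 yaw 0.1399
```

```bash
python3 -m handwheel '-.0041 -.0009 .01 .003;0 0 .005 0;0 0 0 0;0 0 0 0'; python3 - <<'E'
from h import *
rel(.5211,.2841,.029,.1365)
im=snap('wrist','w10.png');save('w10',im)
for f in ('w6','w9','w10'):
    g=cv2.imread(f'pics/{f}.png',0)[245:283,296:336]; ys,xs=np.where(g<40); print(f,len(xs),xs.mean()+296,ys.mean()+245)
a=cv2.imread('pics/w6.png')[160:310,230:410];b=cv2.imread('pics/w10.png')[160:310,230:410]
cv2.imwrite('pics/cmp.png',cv2.resize(np.hstack([a,b]),(720,300)))
E
```

```text
time: 22.23
eef_pos: [0.5207, 0.2838, 0.048]
tool_rot: [-0.004, -0.069, 0.998, -0.0]
wrist_force: [0.5, 0.2, -1.7]
opening: 0.0239
grip_force: 29.9
tool [-0.0006  0.0003  0.019 ] turn 0.0011 yaw 0.1376
w6 711 315.8466947960619 266.71026722925455
w9 712 315.90449438202245 266.57022471910113
w10 709 315.77997179125526 266.5641748942172
```

View pics/cmp.png

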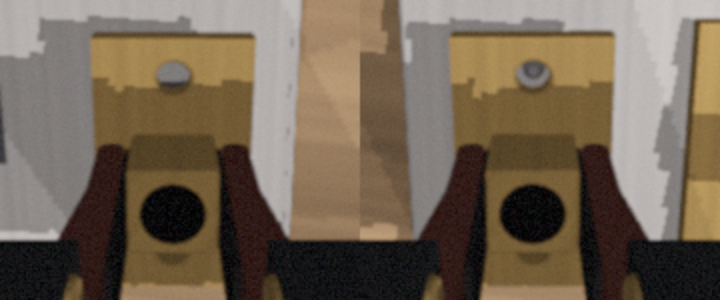

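The crop shows B seated in the grip the same as C was, with the pin centred in the hole. Lowering and releasing, then heading to view the regulator.

```bash
python3 -m handwheel '-.0006 .0003 .005 0;0 0 .004 0;0 0 .004 0;0 0 .003 0;0 0 .002 0;0 0 .001 0;0 0 0 0;0 0 0 0;0 0 0 0'; python3 -m handwheel '0 0 0 0;0 0 0 0;0 0 0 0;0 0 0 0' -0.1; python3 -m handwheel '0 0 -.02 0;0 0 -.03 0;0 0 -.03 0;0 0 -.03 0;0 0 -.03 0;0 0 -.01 0;0 0 0 0';python3 -c "
from h import *
rel(.62,.02,.2,-.02)"
```

```text
time: 23.03
eef_pos: [0.5214, 0.2845, 0.0294]
tool_rot: [-0.004, -0.069, 0.998, -0.0]
wrist_force: [1.0, 0.5, -2.4]
opening: 0.0233
grip_force: 30.0
time: 23.37
eef_pos: [0.5215, 0.2845, 0.0296]
tool_rot: [-0.004, -0.069, 0.998, -0.0]
wrist_force: [0.2, 0.4, -0.6]
opening: 0.0464
grip_force: 0.0
time: 23.95
eef_pos: [0.5239, 0.2855, 0.1825]
tool_rot: [-0.001, -0.069, 0.998, 0.001]
wrist_force: [-0.2, -0.3, -0.4]
opening: 0.0487
grip_force: 0.0
tool [-0.0586 -0.2762 -0.0181] turn 0.1577 yaw 0.1377
```

```bash
python3 -m handwheel '-.0175 -.0312 -.004 0;-.0175 -.0312 -.004 0;-.0175 -.0312 -.004 0;-.0175 -.0312 -.004 0;-.0175 -.0312 -.004 0;-.0175 -.0312 -.004 0;-.0175 -.0312 -.004 0;-.0175 -.0312 -.004 0;-.0175 -.0312 -.004 0;-.0175 -.0312 -.004 0;0 0 0 .07;0 0 0 .068;0 0 0 0;0 0 0 0';python3 - <<'E'
from h import *
im=snap('wrist','w11.png');save('w11',im);print(ctrl.read_state()['q'].round(2))
rel(.68,.02,.2,0)
p=P(im)
for n,X in [('post',(.68,.019,.063)),('hood',(.677,-.072,.069))]:
    h=p@np.r_[X,1];print(n,(h[:2]/h[2]).round(1))
E
```

```text
time: 25.12
eef_pos: [0.7383, -0.0001, 0.2158]
tool_rot: [-0.005, -0.001, 1.0, -0.001]
wrist_force: [-0.2, 0.4, 0.1]
opening: 0.0481
grip_force: 0.0
[ 0.05  0.63 -0.19  1.26  0.12  1.27  1.43]
tool [0.0582 0.02   0.0169] turn 0.003 yaw 0.003
post [335.9 128.5]
hood [242.3 125.5]
```

View pics/w11.png

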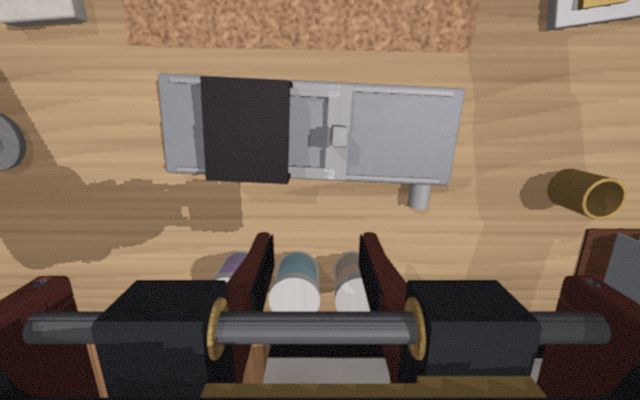

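w11 shows the regulator tilted ~0.045 rad, hood at (203-292, 76-183), post top about (340,134), knob out of sight. Triangulating the post with the top view.

```bash
python3 - <<'E'
from h import *
p=np.load('w11.npy');t=np.load('top0.npy')
print(tri([(p,340,134),(t,292,160)]),onz(p,340,134,.063),onz(t,292,160,.063))
X=onz(p,340,134,.063);a,b=onz(p,203,78,.069),onz(p,292,81,.069);print(a,b,onz(p,290,183,.069),onz(p,203,180,.069))
rel(X[0],X[1],.11,-.045)
cv2.imwrite('pics/post.png',cv2.resize(cv2.imread('pics/w11.png')[100:170,300:380],(640,560)))
g=cv2.imread('pics/w11.png',0);print(g[116:152:3,324:356:2])
E
```

```text
[0.68726156 0.02188728 0.03898165] [0.68534622 0.02313938] [0.68044966 0.01865284]
[ 0.63407977 -0.1057121 ] [ 0.63650129 -0.02312147] [ 0.73402037 -0.02703274] [ 0.73114048 -0.11536239]
tool [0.0519 0.0232 0.1069] turn 0.048 yaw 0.003
[[103 111 162 169 171 170 171 169 171 172 171 168 172 156 143 156]
 [102 113 164 171 173 170 167 169 169 171 168 172 171 153 142 152]
 [102 109 169 171 168 171 170 166 168 172 169 169 168 148 140 152]
 [106 115 165 166 122 109 114 113 115 129 147 166 171 148 144 154]
 [108 104 128 117 100 163 173 171 169 173 167 164 165 144 144 151]
 [105 106 124 106 107 167 172 173 172 173 179 175 158 146 150 156]
 [108 109 123 106 110 168 169 171 173 177 175 170 143 145 153 152]
 [107 111 124  94 122 171 170 174 171 172 173 170 140 140 145 155]
 [105 111 125  93 133 169 170 170 168 170 177 171 142 145 140 147]
 [109 114 125 111 140 169 172 170 175 172 171 165 145 144 142 146]
 [108 113 130 164 150 148 145 142 139 139 140 143 145 143 143 141]
 [106 152 173 171 169 165 159 155 153 157 158 158 141 139 137 141]]
```

```bash
python3 -m handwheel '.0126 .0059 .0265 0;.0126 .0059 .0265 0;.0126 .0059 .0265 0;.0126 .0058 .0265 .048;0 0 0 0;0 0 0 0;0 0 0 0';python3 - <<'E'
from h import *
rel(.687,.0238,.04,-.045)
im=snap('wrist','w12.png');save('w12',im); p=P(im)
h=p@[.687,.0238,.063,1];print(h[:2]/h[2])
u,v=(h[:2]/h[2]).astype(int);g=cv2.imread('pics/w12.png',0);print(g[v-27:v+28:3,u-26:u+27:3])
E
```

```text
time: 25.75
eef_pos: [0.6893, 0.023, 0.114]
tool_rot: [-0.003, 0.023, 1.0, -0.001]
wrist_force: [-0.2, -0.4, 0.6]
opening: 0.0482
grip_force: 0.0
tool [0.002  0.0008 0.0741] turn -0.0008 yaw -0.0458
[317.4583866  216.33422584]
[[168 165 112 130 179 181 177 179 174 178 177 178 177 174 153 156 162 162]
 [163 165 117 127 178 181 177 176 176 178 178 180 176 177 151 157 164 168]
 [124 121 113 115 173 156 102 103 102 103 103 111 174 175 152 157 166 167]
 [112 118 114 121 137 114 100 104 105 104 106 106 165 173 152 162 163 161]
 [117 115 114 112 133 102 106 107 107 105 110 106 159 166 153 163 160 163]
 [115 117 117 113 132  97 105  97  95 105 109 109 149 162 154 158 162 167]
 [109 112 112 120 127 145 135 135 133 128 132 167 152 161 151 152 163 164]
 [111 114 117 115 133 120 135 131 136 134 131 178 156 160 150 150 156 161]
 [116 120 111 118 129 127 137 136 133 135 135 179 156 160 153 152 148 159]
 [116 118 115 115 131 124 134 133 132 134 182 181 152 160 152 153 149 150]
 [115 113 115 117 130 123 137 134 133 130 131 156 157 161 151 153 148 154]
 [116 134 136 119 153 125 135 133 131 130 134 158 153 161 146 152 148 150]
 [116 115 114 120 179 127 135 135 133 133 130 157 155 159 148 149 151 148]
 [117 113 119 118 177 127 133 133 135 133 128 153 152 162 152 149 150 150]
 [111 116 115 119 179 157 151 149 152 148 136 148 163 160 149 150 151 150]
 [116 121 118 117 178 180 176 175 174 180 176 165 165 159 148 151 150 150]
 [116 117 118 119 177 175 177 179 175 177 177 174 174 161 149 149 144 151]
 [120 122 118 118 177 181 179 176 174 178 177 178 174 166 152 160 158 150]
 [117 113 115 115 175 180 176 176 174 179 179 175 177 166 150 161 161 161]]
```

```bash
python3 -m handwheel '0.001 0 .025 0;0 0 .025 0;0 0 .015 0;0 0 .006 0;0 0 .003 0;0 0 0 0;0 0 0 0';python3 -m handwheel '0 0 0 0;0 0 0 0;0 0 0 0;0 0 0 0;0 0 0 0' 1;python3 -c "
from h import *
rel(.687,.0238,.04,-.045)"
```

```text
time: 26.38
eef_pos: [0.6875, 0.023, 0.04]
tool_rot: [-0.003, 0.024, 1.0, -0.001]
wrist_force: [-0.7, 0.2, 0.6]
opening: 0.0485
grip_force: 0.0
time: 26.8
eef_pos: [0.6863, 0.023, 0.0387]
tool_rot: [-0.004, 0.024, 1.0, -0.001]
wrist_force: [0.4, 0.1, 0.3]
opening: 0.0184
grip_force: 0.0
tool [-0.0006  0.0008 -0.0013] turn -0.003 yaw -0.048
```

```bash
python3 -m handwheel '0 0 0 0;0 0 0 0;0 0 0 0';python3 -m handwheel '0 .008 0 0;0 .012 0 0;0 .012 0 0;0 .012 0 0;0 .012 0 0;0 .012 0 0;0 .012 0 0;0 .012 0 0;0 .012 0 0;0 .006 0 0;0 .003 0 0;0 0 0 0;0 0 0 0'
```

```text
time: 27.05
eef_pos: [0.6863, 0.023, 0.0386]
tool_rot: [-0.004, 0.024, 1.0, -0.001]
wrist_force: [-1.1, 0.2, 1.2]
opening: 0.0158
grip_force: 30.0
time: 28.13
eef_pos: [0.6913, 0.1348, 0.0385]
tool_rot: [-0.004, 0.024, 1.0, -0.002]
wrist_force: [-3.6, -6.7, 7.9]
opening: 0.0158
grip_force: 30.0
```

```bash
python3 -m handwheel '0 0 0 0;0 0 0 0;0 0 0 0;0 0 0 0;0 0 -.03 0;0 0 -.035 0;0 0 -.035 0' -0.1;python3 -m handwheel '-.004 -.034 -.003 0;-.004 -.034 -.003 0;-.004 -.034 -.003 0;-.004 -.034 -.003 0;-.004 -.034 -.003 0;-.004 -.034 -.003 0;0 0 0 0;0 0 0 0;0 0 0 0';python3 - <<'E'
from h import *
im=snap('wrist','w13.png');save('w13',im); p=P(im)
h=p@[.682,-.069,.055,1];print(h[:2]/h[2])
u,v=(h[:2]/h[2]).astype(int);print(u,v)
ti=snap('top'); t=ti['frame'][:,:,::-1]
A=cv2.resize(im['frame'][max(v-55,0):max(v-55,0)+110,u-60:u+60,::-1],(480,440),interpolation=cv2.INTER_CUBIC)
print('crop origin',u-60,max(v-55,0))
B=cv2.resize(t[195:290,390:449],(273,440),interpolation=cv2.INTER_CUBIC)
cv2.imwrite('pics/k1.png',np.hstack([A,B]))
E
```

```text
time: 28.72
eef_pos: [0.6916, 0.1365, 0.1382]
tool_rot: [-0.005, 0.024, 1.0, -0.001]
wrist_force: [0.0, 0.3, -0.7]
opening: 0.0484
grip_force: 0.0
time: 29.47
eef_pos: [0.7067, -0.0678, 0.156]
tool_rot: [-0.004, 0.024, 1.0, -0.0]
wrist_force: [0.6, 0.4, -0.5]
opening: 0.0488
grip_force: 0.0
[313.64158271 172.29459772]
313 172
crop origin 253 117
```

View pics/k1.png

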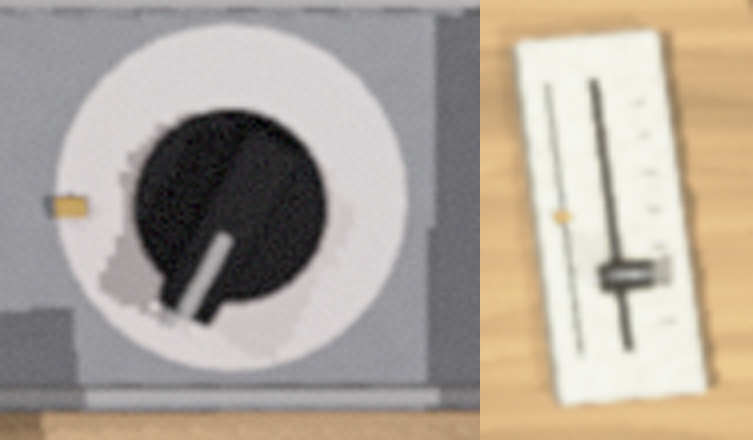

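k1 left: mark at crop (70,207), flange centre (231,204), pointer line from (228,238) to (185,318); right: dimmer mark at (563,217), fader grip at (628,274). Knob must go clockwise. I lower for a second view and work out angles.

```bash
python3 -m handwheel '0 0 0 0;.005 .012 -.03 0;0 0.02 -.03 0;0 0 0 0;0 0 0 0;0 0 0 0';python3 - <<'E'
from h import *
im=snap('wrist','w14.png');save('w14',im)
def feat(fn):
    b=cv2.imread(fn); hsv=cv2.cvtColor(b,cv2.COLOR_BGR2HSV); r={}
    m=cv2.inRange(hsv,(12,110,110),(32,255,255));m[235:]=0
    n,l,s,c=cv2.connectedComponentsWithStats(m); r['mark']=[(s[i,4],c[i].round(1)) for i in range(1,n) if 8<s[i,4]<200 and 180<c[i][0]<420]
    w=cv2.inRange(hsv,(0,0,190),(180,40,255)) ; k=cv2.inRange(hsv,(0,0,0),(180,255,60)); k[235:]=0
    n,l,s,c=cv2.connectedComponentsWithStats(k); r['black']=[(s[i].tolist(),c[i].round(1)) for i in range(1,n) if s[i,4]>400]
    return r
for f in('w13','w14'): print(f,feat(f'pics/{f}.png'))
p=np.load('w13.npy')
q=lambda x,y:(253+x/4,117+y/4)
f=.03
c=onz(p,*q(231,204),f+.007);mk=onz(p,*q(70,207),f+.001);a=onz(p,*q(228,238),f+.031);b=onz(p,*q(185,318),f+.031)
print('axis',c,'mark',mk,np.linalg.norm(mk-c),'ptr',a,b)
print('ang ptr',np.arctan2(*(b-a)[::-1]),np.arctan2(*(b-c)[::-1]),np.linalg.norm(b-c),'mark',np.arctan2(*(mk-c)[::-1]))
rel(c[0],c[1],.05,-.54)
E
```

```text
time: 30.07
eef_pos: [0.7035, -0.0358, 0.216]
tool_rot: [-0.004, 0.023, 1.0, -0.001]
wrist_force: [-0.2, -0.8, -0.8]
opening: 0.0483
grip_force: 0.0
w13 {'mark': [(np.int32(14), array([418.1,  12.6])), (np.int32(13), array([303.8,  13.4])), (np.int32(12), array([260.1,  17.7])), (np.int32(10), array([342.8,  20.1])), (np.int32(9), array([381.7,  25.4])), (np.int32(9), array([359. ,  38.3])), (np.int32(11), array([382.6,  37.8])), (np.int32(9), array([186.8,  41.2])), (np.int32(12), array([228.6,  44.4])), (np.int32(10), array([195. ,  61.6])), (np.int32(13), array([358.2,  61.7])), (np.int32(9), array([204.6,  71. ])), (np.int32(22), array([270.4, 168.2]))], 'black': [([386, 114, 110, 119, 2564], array([436.2, 209. ])), ([287, 145, 47, 53, 1679], array([310. , 167.9]))]}
w14 {'mark': [(np.int32(22), array([183.4,   6.2])), (np.int32(40), array([209.6,   7.6])), (np.int32(9), array([244.8,   1.6])), (np.int32(16), array([271.5,   1.4])), (np.int32(29), array([342. ,   3.7])), (np.int32(10), array([201.9,   5.6])), (np.int32(11), array([407.8,   5.5])), (np.int32(11), array([267.8,   9
[... 556 characters left out ...]
(9), array([371.4,  59. ])), (np.int32(17), array([323.5,  70.4])), (np.int32(13), array([395.5,  71.7])), (np.int32(11), array([184.5,  73.5])), (np.int32(19), array([198.1,  74. ])), (np.int32(13), array([269.2,  75.3])), (np.int32(11), array([195.5,  79.7])), (np.int32(15), array([250., 162.]))], 'black': [([348, 117, 84, 98, 3066], array([382.5, 188.3])), ([264, 143, 39, 43, 1153], array([283.1, 161.8]))]}
axis [ 0.68161769 -0.07177078] mark [ 0.68169403 -0.10952498] 0.037754276488276485 ptr [ 0.684212   -0.07213491] [ 0.70129599 -0.08228829]
ang ptr -0.5362333493686788 -0.490843507463203 0.022312634940752075 mark -1.5687742960613764
tool [ 0.0183 -0.0358  0.1655] turn 0.4924 yaw -0.0476
```

```bash
python3 - <<'E'
from h import *
p=np.load('w13.npy');q=np.load('w14.npy')
print(tri([(p,270.4,168.2),(q,250,162)]))
# flange circle at heights, projected vs dark extents
for f in (.022,.026,.03,.034):
    print(f,onz(p,270.4,168.2,f),onz(q,250,162,f), 'axis',onz(p,310.75,168,f+.007))
g=cv2.imread('pics/w14.png',0)
print(g[140:192:3,255:316:3])
E
```

```text
[ 0.6813672  -0.10972329  0.03011766]
0.022 [ 0.68285535 -0.11099273] [ 0.68273233 -0.1115479 ] axis [ 0.6831602 -0.071987 ]
0.026 [ 0.6821064  -0.11036122] [ 0.68207522 -0.11065509] axis [ 0.68238894 -0.07187889]
0.03 [ 0.68135746 -0.10972971] [ 0.6814181  -0.10976229] axis [ 0.68161769 -0.07177078]
0.034 [ 0.68060851 -0.10909821] [ 0.68076099 -0.10886949] axis [ 0.68084643 -0.07166267]
[[206 205 205 206 204 205 207 209 206 206 207 205 208 207 205 206 205 206
  208 199 154]
 [205 206 205 205 206 206 165 121  58  23  29  81 168 206 207 203 207 206
  208 207 178]
 [204 204 204 205 186 125  31  28  17  30  29  12  13  65 193 205 206 207
  205 206 205]
 [205 205 206 193 124  35  33  18   7  20  29  45  26  10  50 195 207 207
  207 206 207]
 [206 205 204 149  31  35  27  23  19  26  35  31  34  27  28  78 207 204
  205 206 205]
 [204 205 171 106  35  33  17  26  31  40  40  37  39  31  40  27 178 206
  206 207 206]
 [205 208 162  47  28  20  25  24  40  30  39  32  23  30  27  31 127 206
  206 206 204]
 [199 204 187  38  34  18  10  28  29  32  44  37  27  30  34  34 107 195
  203 205 20
[... 193 characters left out ...]
9 130  27  11  34  63 166  50  34  31  33  23  35  23 182 195
  205 205 207]
 [206 192 158 157  69  31  34 139 129  27  37  26  22  33  31 111 195 200
  207 205 207]
 [204 162 156 156 148  15  60 163  50  20  24  34  22  29  85 193 199 206
  205 207 208]
 [205 162 157 157 102  24 136 112  31  30  26  31  32 111 194 192 202 207
  203 206 189]
 [186 206 170 162 148  66 161  33  59 108  97 149 190 195 193 194 206 205
  205 203 151]
 [149 187 207 207 187 159 136  58 168 195 196 191 190 192 192 203 207 207
  207 155 149]
 [148 146 182 206 207 204 203 199 206 195 193 191 194 193 201 206 204 203
  160 143 145]
 [146 148 144 164 201 206 205 204 204 203 198 193 192 195 206 205 195 152
  146 150 145]]
```

```bash
python3 -m handwheel '.005 -.009 .03 0;.005 -.009 .03 0;.005 -.009 .03 0;.004 -.009 .03 0;0 0 0 .12;0 0 0 .12;0 0 0 .12;0 0 0 .12;0 0 0 0;0 0 0 0';python3 -c "
from h import *
rel(.6816,-.0718,.042,-.53);print(ctrl.read_state()['q'].round(2))"
```

```text
time: 30.95
eef_pos: [0.6814, -0.0722, 0.0954]
tool_rot: [-0.004, 0.259, 0.966, -0.002]
wrist_force: [-0.1, -0.3, 0.0]
opening: 0.0486
grip_force: 0.0
tool [-0.0004  0.0008  0.0534] turn 0.0052 yaw -0.5248
[ 0.07  0.64 -0.05  1.54  0.04  0.97  1.05]
```

```bash
python3 -m handwheel '-.0004 .0008 .02 .005;0 0 .02 0;0 0 .008 0;0 0 .005 0;0 0 0 0;0 0 0 0;0 0 0 0'; python3 -m handwheel '0 0 0 0;0 0 0 0;0 0 0 0;0 0 0 0;0 0 0 0;0 0 0 0;0 0 0 0;0 0 0 0' 1; python3 -c "
from h import *
rel(.6816,-.0718,.042,-1.569)"
```

```text
time: 31.53
eef_pos: [0.6831, -0.0715, 0.0446]
tool_rot: [-0.003, 0.263, 0.965, -0.001]
wrist_force: [0.2, -0.4, -0.3]
opening: 0.0481
grip_force: 0.0
time: 32.2
eef_pos: [0.6825, -0.0713, 0.0436]
tool_rot: [-0.004, 0.263, 0.965, -0.002]
wrist_force: [-0.6, 0.1, 1.7]
opening: 0.0139
grip_force: 30.0
tool [ 0.0005 -0.0008  0.0016] turn 1.0359 yaw -0.5331
```

```bash
python3 -m handwheel '0 0 0 .08;0 0 0 .08;0 0 0 .08;0 0 0 .08;0 0 0 .08;0 0 0 .08;0 0 0 .08;0 0 0 .08;0 0 0 .08;0 0 0 .08;0 0 0 .08;0 0 0 .08;0 0 0 .075;0 0 0 0;0 0 0 0;0 0 0 0'; python3 -c "
from h import *
rel(.6816,-.0718,.042,-1.569)"
```

```text
time: 33.53
eef_pos: [0.6839, -0.0706, 0.0437]
tool_rot: [-0.002, 0.705, 0.709, -0.002]
wrist_force: [6.3, 1.3, -3.2]
opening: 0.0139
grip_force: 30.0
tool [-0.0012 -0.0023  0.0017] turn 0.0045 yaw -1.5645
```

```bash
python3 -m handwheel '0 0 0 0;0 0 0 0;0 0 0 0;0 0 0 0;0 0 -.02 0;0 0 -.04 0;0 0 -.04 0;0 0 -.02 0;-.03 0 0 0;0 0 0 0;0 0 0 0' -0.1; python3 - <<'E'
from h import *
im=snap('wrist','w15.png');save('w15',im);p=P(im)
for X in [(.6816,-.0718,.037,1),(.6814,-.1097,.03,1),(.6816,-.0938,.061,1)]:
    h=p@X;print((h[:2]/h[2]).round(1))
rel(.47,-.27,.17,-1.569);print(ctrl.read_state()['q'].round(2))
E
```

```text
time: 34.45
eef_pos: [0.6828, -0.104, 0.1639]
tool_rot: [-0.002, 0.707, 0.707, -0.004]
wrist_force: [-0.0, 0.4, -0.9]
opening: 0.0484
grip_force: 0.0
[316.3 156.5]
[316.2 193.6]
[316.1 186.1]
tool [-0.1676 -0.213  -0.0047] turn -0.0006 yaw -1.5696
[-0.08  0.58  0.25  1.49 -0.15  1.1   0.2 ]
```

```bash
python3 -m handwheel '-.024 -.0259 0 0;-.024 -.0259 0 0;-.024 -.0259 0 0;-.024 -.0259 0 0;-.024 -.0259 0 0;-.024 -.0259 0 0;-.024 -.0259 0 0;-.024 -.0259 0 0;-.024 -.0259 0 0;0 0 0 0;0 0 0 0;0 0 0 0'; python3 - <<'E'
from h import *
im=snap('wrist','w16.png');save('w16',im);p=P(im);print(ctrl.read_state()['eef_pos'])
h=p@(.44,-.295,.05,1);u,v=(h[:2]/h[2]).astype(int);print(u,v)
# mark by colour
b=im['frame'][:,:,::-1].copy();hsv=cv2.cvtColor(b,cv2.COLOR_BGR2HSV)
A=cv2.resize(b[max(0,v-110):max(0,v-110)+200,u-60:u+140],(500,500),interpolation=cv2.INTER_CUBIC);print('org',u-60,max(0,v-110))
k=cv2.imread('pics/w15.png')[110:230,276:356]
B=cv2.resize(k,(300,450),interpolation=cv2.INTER_CUBIC);B=cv2.copyMakeBorder(B,0,50,0,0,cv2.BORDER_CONSTANT)
cv2.imwrite('pics/k2.png',np.hstack([A,B]))
E
```

```text
time: 35.5
eef_pos: [0.4516, -0.3166, 0.1652]
tool_rot: [-0.003, 0.706, 0.708, -0.003]
wrist_force: [1.0, -0.7, 0.5]
opening: 0.0481
grip_force: 0.0
[ 0.45201922 -0.31624896  0.16516553]
304 170
org 244 60
```

View pics/k2.png

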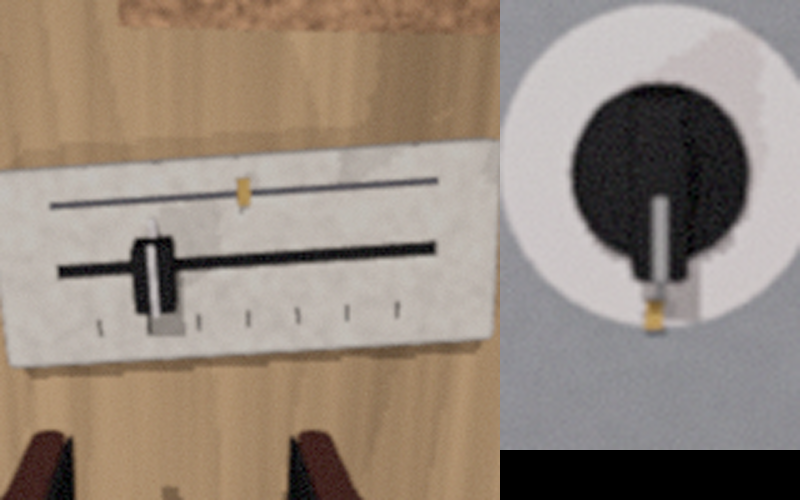

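k2: left, fader grip at (153,275), pointer end (153,225), mark (243,193), track line (50,206)-(437,181); right, the knob's pointer (659,285) lies on the brass mark (653,315), within ~1 mm.

```bash
python3 - <<'E'
from h import *
p=np.load('w16.npy');t=np.load('top0.npy')
q=lambda x,y:(244+x/2.5,60+y/2.5)
a,b=onz(p,*q(60,272),.022),onz(p,*q(433,247),.022);d=(b-a)/np.linalg.norm(b-a);print('track',a,b,d,'yaw',np.arctan2(d[1],d[0]))
m=onz(p,*q(243,193),.0235)
for z in(.024,.030,.036):
    pt=onz(p,*q(153,225),z);print(z,pt,'along',(m-pt)@d)
g=onz(p,*q(153,277),.051);g2=onz(t,421.5,253.7,.051);print('grip',g,g2,'tri',tri([(p,*q(153,277)),(t,421.5,253.7)]),'mark',m,'along',(m-g)@d)
rel(*g,.033,np.arctan2(d[1],d[0])-np.pi/2)
E
```

```text
track [ 0.40207687 -0.29937725] [ 0.54900034 -0.28861176] [0.99732631 0.07307686] yaw 0.07314206095455146
0.024 [ 0.43926034 -0.280249  ] along 0.03537814066900296
0.03 [ 0.43951257 -0.27938381] along 0.03506335760179716
0.036 [ 0.4397648  -0.27851862] along 0.034748574534591244
grip [ 0.44027699 -0.29505344] [ 0.43958106 -0.29642232] tri [ 0.43997508 -0.29739797  0.04434766] mark [ 0.47382854 -0.2679009 ] along 0.0354460691514839
tool [ 0.0213 -0.0106  0.1323] turn -0.0682 yaw -1.5658
```

```bash
python3 -m handwheel '0 0 0 -.068;.01 -.005 .03 0;.01 -.005 .03 0;0 0 .03 0;0 0 0 0;0 0 0 0;0 0 0 0'; python3 -c "
from h import *
rel(.4405,-.297,.031,-1.4977)"
```

```text
time: 36.13
eef_pos: [0.4402, -0.2987, 0.0767]
tool_rot: [-0.002, 0.681, 0.732, -0.003]
wrist_force: [0.8, 0.2, 0.5]
opening: 0.0485
grip_force: 0.0
tool [0.0017 0.0007 0.0457] turn -0.0011 yaw -1.4988
```

```bash
python3 -m handwheel '.0017 .0007 .02 0;0 0 .015 0;0 0 .007 0;0 0 .004 0;0 0 0 0;0 0 0 0'; python3 -m handwheel '0 0 0 0;0 0 0 0;0 0 0 0;0 0 0 0;0 0 0 0;0 0 0 0;0 0 0 0;0 0 0 0' 1
```

```text
time: 36.63
eef_pos: [0.4397, -0.2975, 0.0307]
tool_rot: [-0.002, 0.682, 0.732, -0.003]
wrist_force: [0.1, 0.5, 0.5]
opening: 0.0482
grip_force: 0.0
time: 37.3
eef_pos: [0.4393, -0.2971, 0.0299]
tool_rot: [-0.002, 0.682, 0.732, -0.003]
wrist_force: [0.7, 0.2, 2.4]
opening: 0.0157
grip_force: 30.0
```

```bash
python3 -m handwheel '0 .006 0 0;0 .006 0 0;0 .006 0 0;0 .006 0 0;0 .006 0 0;0 .0036 0 0;0 .002 0 0;0 0 0 0;0 0 0 0;0 0 0 0'; python3 -m handwheel '0 0 0 0;0 0 0 0;0 0 0 0;0 0 0 0;0 0 -.02 0;0 0 -.03 0;0 0 -.03 0;-.02 0 -.035 0;0 0 0 0;0 0 0 0' -0.1; python3 - <<'E'
from h import *
im=snap('wrist','w17.png');save('w17',im);p=P(im)
h=p@(.4738,-.268,.0235,1);u,v=(h[:2]/h[2]).astype(int);print(u,v)
b=im['frame'];hsv=cv2.cvtColor(b,cv2.COLOR_RGB2HSV)
m=cv2.inRange(hsv,(12,110,110),(32,255,255))[v-15:v+16,u-15:u+16];ys,xs=np.where(m>0);print('mark',len(xs),xs.mean()+u-15,ys.mean()+v-15)
g=cv2.cvtColor(b,cv2.COLOR_RGB2GRAY);print(g[v-12:v+42:2,u-20:u+22:2])
E
```

```text
time: 38.13
eef_pos: [0.4759, -0.2946, 0.0299]
tool_rot: [-0.002, 0.681, 0.732, -0.003]
wrist_force: [0.8, 1.8, 5.3]
opening: 0.0159
grip_force: 30.0
time: 38.97
eef_pos: [0.4776, -0.3161, 0.1463]
tool_rot: [-0.0, 0.682, 0.731, -0.003]
wrist_force: [-0.3, 0.3, -0.1]
opening: 0.0486
grip_force: 0.0
316 139
mark 42 316.5 138.52380952380952
[[188 186 180 182 185 187 184 180 184 185 186 185 183 181 186 190 187 187
  184 185 185]
 [186 183 183 186 185 185 183 184 185 184 185 185 182 183 186 190 187 188
  184 182 183]
 [188 186 182 188 186 186 183 184 187 185 185 170 170 176 190 191 188 186
  185 180 182]
 [190 187 183 182 187 189 184 181 184 160 142 141 168 174 184 188 184 188
  184 187 185]
 [188 189 184 180 184 187 184 183 184 159 146 147 173 173 182 189 190 189
  187 185 187]
 [172 172 167 168 172 170 168 168 165 152 146 148 156 160 173 173 173 177
  174 168 168]
 [ 87  79  85  83  81  84  84  85  82 127 147 142  87  78  85  85  85  80
   81  78  87]
 [162 158 160 166 161 155 158 158 160 148 144 145 162 154 154 162 162 155
  153 152 148]
 [189 187 190 187 187 185 183 182 185 160 146 14
[... 943 characters left out ...]
4  91  95  81  28  26  20  73 187  98  28  31  21  66  83  83
   87  79  82]
 [ 26  24  21  27  33  27  26  30  28  74 185  93  24  22  32   0  22  24
   21  19  25]
 [ 39  37  40  35  45  27  25  25  26  79 186  97  21  23  23   6  25  32
   33  28  37]
 [150 147 148 156 158 143  49  36  24  78 187  96  18  27  16  80 137 138
  137 135 139]
 [183 181 184 189 189 177  65  35  21  74 186  95  25  25  10 103 171 173
  171 172 181]
 [182 182 179 182 186 171  64  34  24  79 186  95  24  25  20 101 168 175
  177 183 181]
 [183 183 184 183 181 163  55  24  26  73 184  97  24  24  21 114 176 182
  183 184 183]
 [182 182 182 182 175 163  52  24  26  73 186  96  34  34  34 123 187 188
  183 179 184]]
```

The fader's pointer column (316) is on the mark (316.5). Back to the lock post.

```bash
python3 -m handwheel '0 0 0 -.121;0 0 0 -.121;0 0 0 -.121;0 0 0 -.121;0 0 0 -.121;0 0 0 -.121;0 0 0 -.121;0 0 0 -.121;0 0 0 -.121;0 0 0 -.121;0 0 0 -.121;0 0 0 -.123;0 0 0 0'; python3 -m handwheel '-.0149 .0354 0 0;-.0149 .0354 0 0;-.0149 .0354 0 0;-.0149 .0354 0 0;-.0149 .0354 0 0;-.0149 .0354 0 0;-.0149 .0354 0 0;-.0149 .0354 0 0;-.0149 .0354 0 0;-.0149 .0354 0 0;-.0149 .0354 0 0;-.0149 .0354 0 0;-.0149 .0354 0 0;0 0 0 0;0 0 0 0;0 0 0 0';python3 -c "
from h import *
rel(.6913,.1348,.04,-.045)"
```

```text
time: 40.1
eef_pos: [0.476, -0.3132, 0.1425]
tool_rot: [-0.005, 0.02, 1.0, 0.0]
wrist_force: [-0.6, 0.4, -0.6]
opening: 0.0485
grip_force: 0.0
time: 41.43
eef_pos: [0.6905, 0.1361, 0.1405]
tool_rot: [-0.005, 0.024, 1.0, -0.001]
wrist_force: [0.9, -0.3, -0.7]
opening: 0.0485
grip_force: 0.0
tool [-0.0019 -0.0009  0.1005] turn -0.0031 yaw -0.0481
```

```bash
python3 -m handwheel '-.001 -.0009 .03 0;0 0 .03 0;0 0 .025 0;0 0 .01 0;0 0 .005 0;0 0 0 0;0 0 0 0';python3 -m handwheel '0 0 0 0;0 0 0 0;0 0 0 0;0 0 0 0;0 0 0 0;0 0 0 0;0 0 0 0;0 0 0 0' 1;python3 -m handwheel '0 -.008 0 0;0 -.012 0 0;0 -.012 0 0;0 -.012 0 0;0 -.012 0 0;0 -.012 0 0;0 -.012 0 0;0 -.012 0 0;0 -.012 0 0;0 -.005 0 0;0 -.003 0 0;0 0 0 0;0 0 0 0'
```

```text
time: 42.02
eef_pos: [0.6925, 0.1349, 0.0435]
tool_rot: [-0.003, 0.024, 1.0, -0.001]
wrist_force: [-0.2, -0.2, 0.6]
opening: 0.0482
grip_force: 0.0
time: 42.68
eef_pos: [0.6919, 0.1347, 0.0426]
tool_rot: [-0.004, 0.023, 1.0, -0.001]
wrist_force: [-1.7, -3.0, 4.8]
opening: 0.0158
grip_force: 30.0
time: 43.77
eef_pos: [0.6868, 0.021, 0.0425]
tool_rot: [-0.004, 0.024, 1.0, -0.002]
wrist_force: [0.7, -2.3, 5.5]
opening: 0.016
grip_force: 30.0
```

```bash
python3 -m handwheel '0 -.002 0 0;0 -.002 0 0;0 0 0 0;0 0 0 0';python3 -m handwheel '0 0 0 0;0 0 0 0;0 0 0 0;0 0 0 0;0 0 -.03 0;0 0 -.04 0;0 0 -.04 0;0 0 -.03 0;0 0 0 0' -0.1; python3 - <<'E'
from h import *
im=snap('top','top9.png');p=P(im);g=cv2.imread('pics/top9.png',0)
for n,x,y,z in[('n1',.4179,.3446,.049),('n3',.5111,.3575,.049),('n2',.5211,.2841,.049),('hoodedge',.6863,.023,.063)]:
    h=p@(x,y,z,1);u,v=h[:2]/h[2];print(n,u.round(1),v.round(1));
    if n[0]=='n':
        r=g[int(v)-4:int(v)+6,int(u)-4:int(u)+6];w=255-r.astype(float);w[w<180]=0;ys,xs=np.indices(r.shape);print((xs*w).sum()/w.sum()+int(u)-4,(ys*w).sum()/w.sum()+int(v)-4,r.min())
E
```

```text
time: 44.1
eef_pos: [0.6867, 0.0197, 0.0426]
tool_rot: [-0.004, 0.023, 1.0, -0.0]
wrist_force: [1.1, 1.9, 5.0]
opening: 0.0162
grip_force: 30.0
time: 44.85
eef_pos: [0.6908, 0.0196, 0.19]
tool_rot: [0.001, 0.023, 1.0, -0.0]
wrist_force: [0.6, 0.5, 0.9]
opening: 0.0482
grip_force: 0.0
n1 159.4 268.1
nan nan 82
n3 156.2 230.2
nan nan 77
n2 185.9 225.5
186.74792243767314 226.0 73
hoodedge 290.3 157.8<stdin>:6: RuntimeWarning: invalid value encountered in scalar divide
```

```bash
python3 -m handwheel '.0236 .0301 -.004 0;.0236 .0301 -.004 0;.0236 .0301 -.004 0;.0236 .0301 -.004 0;.0236 .0301 -.004 0;.0236 .0301 -.004 0;.0236 .0301 -.004 0;.0236 .0301 -.004 0;.0236 .0301 -.004 0;0 0 0 0;0 0 0 0;0 0 0 0'; python3 - <<'E'
from h import *
im=snap('wrist','w18.png');p=P(im);g=cv2.imread('pics/w18.png',0)
for n,x,y,z in[('n1',.4179,.3446,.049),('n3',.5111,.3575,.049),('n2',.5211,.2841,.049)]:
    h=p@(x,y,z,1);u,v=h[:2]/h[2];U,V=int(u)-9,int(v)-9
    r=g[V:V+19,U:U+19];ys,xs=np.where(r<45);print(n,u.round(1),v.round(1),len(xs),xs.mean()+U,ys.mean()+V,onz(p,xs.mean()+U,ys.mean()+V,z))
    for e in(-1,1):
        hx=np.array([x,y])+e*.028*np.array([.9907,.1361]);h=p@(*hx,.023,1);print('  pin',(h[:2]/h[2]).round(1),cv2.imread('pics/w18.png')[int(h[1]/h[2]),int(h[0]/h[2])])
E
```

```text
time: 45.9
eef_pos: [0.488, 0.2991, 0.2185]
tool_rot: [-0.004, 0.023, 1.0, -0.002]
wrist_force: [0.5, -0.3, 0.0]
opening: 0.0485
grip_force: 0.0
n1 358.0 113.3 157 358.1592356687898 113.56050955414013 [0.41813123 0.34475543]
  pin [351.3  86.4] [156 154 158]
  pin [358.7 138.1] [134 132 134]
n3 370.3 199.7 123 369.6829268292683 198.33333333333334 [0.50944596 0.35679917]
  pin [363.5 170.6] [124 121 124]
  pin [369.9 215.3] [85 86 87]
n2 304.8 211.1 125 304.72 210.368 [0.52027521 0.28410493]
  pin [301.  181.8] [110 109 111]
  pin [309.9 225.5] [93 90 91]
```

All three plates are on their nests with grey pins showing through the holes. Handing in.

```bash
python3 -c "
from station import ctrl;print(ctrl.close_job())"
```

```text
the job is handed in; nothing more can be done
None
```

The job is handed in, with no verdict returned: all three delivered plates sit on jig nests, the knob and fader pointers measured within about 1 mm of their marks, and the lock was pushed home to its stop.

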